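# Roll the tile jig's wheel until the jaw meets the gauge mark

### The arm

A 6-joint arm with a two-finger parallel gripper is mounted at the origin on the work surface. World frame = base frame: x ahead of the robot, y to its left, z up, the work surface at z = 0. Lengths are in m, angles in rad, forces in N, time in s.
With the tool pointing down it reaches from about 0.325 to 1 m from the base axis. Payload 5.1 kg.
Tool frame: the origin (TCP) lies midway between the tips of the shut fingers; the grasp point (between the pads) lies 19 mm behind it; y points along the fingers, x is the direction in which the jaws open and shut, and the axes are right-handed (so a half turn about y gives the same grasp; the last joint's range is limited). The gripper opens to 85 mm and grips with 20 to 120 N. Pads are 22 mm wide; open, the fingers measure 114 mm over their backs; the gripper's body (76 mm by 85 mm) begins 54 mm behind the grasp point. The pads swing forward as they close: fully open they stand 13 mm farther back than shut.
Start: joints at [1.167, 0.124, 1.65, -0, 1.367, -0.083], TCP at [0.205, 0.617, 0.231] pointing down, gripper open.
Joint ranges: [-2.61, 2.61], [-1.02, 2.33], [0.03, 2.71], [-1.35, 4.49], [0.32, 2.68], [-2.91, 2.91]. Speed limits (rad/s): [2.57, 2.57, 3.14, 3.14, 3.14, 3.14].

### API

Orientations are given as [roll, pitch, yaw] about the fixed x, y, z axes, in that order (R = Rz(yaw) Ry(pitch) Rx(roll)).
In Python, from bench import env gives the robot as it stands. The module is installed in compiled form; this text tells all that it offers.
- The arm moves only by the tool apply_moves, never from a script. Its argument "moves" is a list of rows, each an object with "travel": the shift along the tool's x, y, z in m, a list of three; "turn": the turn about the tool's y in degrees. In form: [{"travel": [tx, ty, tz], "turn": turn}, ...]. A call has 1 to 8 rows; each row shifts and turns the commanded pose from where the row before left it, along the tool's axes as they then stand; what a row does not reach is not made up. A row lasts 1/8 s, in which the tool goes at most 62.5 mm and 10.7 degrees, less where a joint would pass 70% of its speed; a pose out of reach is approached as far as the arm can. A call is refused whole if a number of a shift passes 0.0625 or a number of a turn 10.7, either way. A call with a gripper value outside its range is refused whole. "fingers" is the finger opening in m, from 0 to 0.0854, set as the call begins (left out, the last holds). The fingers move at their own pace and stop on an object; the grip force is fixed at half the most. Time passes only in rows, so rows that do not move let the fingers close. It gives the time, the measured TCP pose, the force and the opening at its end, in the units of the state.
- env.get_obs(): the state, without advancing time (a new reading comes with each control period).
- env.camera(name): name is "side" or "top" or "wrist"; returns (picture, depth): 400x640x3 uint8, red, green, blue; 400x640 float32, m along the optical axis (not along the pixel's ray), 0 where there is no reading.
- env.calibration(name): a dict with "fx", "fy", "cx", "cy" (pixels), "k1" (the pictures are not rectified: a ray, as slopes to the right and down, at radius r is drawn at 1 + k1 r^2 times it, then the intrinsics apply), "rvec" (rotation vector, rad) and "tvec" (3), from world to camera coordinates, as OpenCV has them. Camera axes: x right, y down, z forward; pixel columns grow to the right and rows downward; lengths in m; the calibration is good to about 2 mm. A picture is of the moment at which its call begins: read the wrist's pose just before it. calibration takes no time and is no camera call; for the wrist camera it gives the pose at the moment of the call.
- env.close_job(): hands the job in, once; it reports no verdict.
The state is a dict: "time": time; "joint_positions": joint angles; "qvel": joint speeds; "effort": joint torques, N m; "position": TCP position; "eef_rot": TCP orientation; "contact_force": force on the tool from outside, world axes, zero at the start; "torque": the same for the moment, N m; "grip_width": finger opening in m.
Only numpy, scipy, OpenCV 4.12 (cv2) and the standard library are available. Lean on these libraries where they do the work, as an engineer would, in place of code of your own. Each camera call takes 0.05 s, during which the arm holds its last target.

### The job

Set the tile-painting jig: with a fingertip on top of its knurled wheel, roll the wheel, stroke by stroke, until the sliding jaw has closed the gap beside the painted tile down to the gauge mark, that is, until the jaw's pointer lines up with the thin black fin on the small steel gauge clip at the jig's side. Move the jaw only by the wheel, never by pushing on the jaw itself, and do not grasp or lift anything. Leave the tile, paint tub, jar and brush pot where they are, and take the hand away at the end.

Things in the scene. Friction and masses are not known exactly. Their poses are not given: they have to be found in the camera images.
- wheel_top (a point): Highest point of the knurled wheel at rest, 78.5 mm above the table; fixed to the jig, so it does not turn. Its x axis is level, along the jig from the wheel to the jaw, tile and fence; z up. The wheel is half sunk between two grey cheeks (44 mm over both, 84 mm long) whose tops are 20 mm lower. The axle is rigid: press lightly, a few newtons.
- wheel: Steel wheel on edge, 63 mm in diameter over 30 ridges (1.5 mm proud), 24 mm wide; origin at its centre, 31.5 mm below its top; its axes turn with it. Dragging its top towards wheel_top's +x moves the jaw to +x (closes the gap), -x opens: 10 mm of jaw per rad, about 1 mm per 3.15 mm of fingertip. Stays where left (0.6 N at the rim to turn); stops at the ends of the jaw's 45 mm travel.
- jaw: Sliding jaw: black bar 16 mm along the jig, 70 mm across it, top 34.5 mm above the table; origin under its middle. It slides along wheel_top's x, driven by the wheel. It starts 40 to 52 mm short of the tile; the mark lies 14 to 38 mm farther towards the tile than the pointer's start.
- jaw_pointer (a point): Outer end of the jaw's pointer, a thin black strip (4 mm wide, top 38 mm above the table) on the bar near its tile-side edge, reaching 20 mm past the bar's end to the gauge rail at the side of the jig; on the strip's centre line, 38 mm above the table.
- gauge_mark (a point): Gauge mark: inner end of the thin black fin (4 mm wide, 22 mm long across the jig, top 43 mm above the table) on the small steel clip (20 x 18 mm) on the rail along one long side of the jig; 38 mm above the table. Its x axis is parallel to wheel_top's. Pointer and mark are lined up when equal along that axis. The clip stays fixed.
- tile_center (a point): Centre of the freshly painted white tile (100 x 100 x 8 mm) lying loose on the jig's 15 mm thick bed against the fence.
- tub_center (a point): Centre of an open paint tub, 75 x 70 mm, 45 mm high, loose on the table beside the jig near the wheel, on the gauge clip's side.
- jar_center (a point): Centre of a lidded jar, 56 mm in diameter, 75 mm high, loose on the table on the opposite side of the jig from the gauge clip.
- pot_center (a point): Centre of a square brush pot, 80 x 80 mm, 100 mm high, with brushes standing up to 215 mm, loose on the table beside the tile (the point is 50 mm above the table).

How it is judged:
On the way:
1. a finger rolls the wheel and the jaw moves with it (contact force between the fingers and wheel above 0.3 N and linear speed of jaw above 0.002 m/s), for 0.1 s.
At the end, for the whole second after the job is handed in: The jaw's pointer is lined up with the gauge mark within 2.5 mm along the jig and at rest, the tile is within 6 mm of where it lay, and tub, jar and pot are within 20 mm of where they stood (x of jaw_pointer in the frame of gauge_mark between -0.0025 and 0.0025 m and linear speed of jaw below 0.002 m/s and distance of tile_center from where it was at the start of the episode below 0.006 m and distance of each of tub_center, jar_center, pot_center from where it was at the start of the episode below 0.02 m); the robot touches nothing.
It fails at once if the jaw is pushed directly instead of by the wheel (over 1 N) (contact force between any of the fingers, the arm and jaw above 1 N).
It fails at once if the painted tile is shifted over 6 mm or lifted (distance of tile_center from where it was at the start of the episode above 0.006 m).
It fails at once if the tub, jar or brush pot is shifted over 20 mm, knocked over or lifted (distance of any of tub_center, jar_center, pot_center from where it was at the start of the episode above 0.02 m).
It also fails if it takes over 45 s, if anything falls off the work surface, if the arm or the gripper's body presses on something with over 40 N, if the wrist force passes 120 N, or if a joint passes its speed limit or range.

## Working session

There is one attempt and no reset: what is moved stays moved. The work goes in short steps, Python scripts to look and compute and a tool call to move; the robot and the scene stay as the last step left them, time stands still between calls to the robot, and variables do not carry over. Pictures are saved under pics/ and viewed, and the job is handed in when it is done.

Besides the shell and the picture viewer there is one more tool, called after ">>>" as a command line: name --argument value ..., lists and objects as JSON in quotes. apply_moves: Moves the arm, as the interface text tells. Its arguments: {"type":"object","properties":{"moves":{"type":"array","items":{"type":"object","properties":{"travel":{"type":"array","items":{"type":"number"}},"turn":{"type":"number"}}}},"fingers":{"type":"number"}},"required":["moves"]}

```bash
mkdir -p pics
cat > h.py <<'E'
from bench import env
import numpy as np, cv2
def snap(name,fn):
    cal=env.calibration(name); im,d=env.camera(name)
    cv2.imwrite('pics/'+fn+'.png',im[:,:,::-1]); np.savez('pics/'+fn+'.npz',im=im,d=d,**{k:np.array(v) for k,v in cal.items()})
    return im,d,cal
def ray(cal,u,v):
    x=(u-cal['cx'])/cal['fx'];y=(v-cal['cy'])/cal['fy'];k=float(cal['k1'])
    rd=np.hypot(x,y);r=rd
    for _ in range(30): r=rd/(1+k*r*r)
    s=r/rd if rd>0 else 1
    R=cv2.Rodrigues(np.array(cal['rvec'],float))[0];t=np.array(cal['tvec'],float).ravel()
    return -R.T@t, R.T@np.array([x*s,y*s,1.])
def onz(cal,u,v,z):
    o,d=ray(cal,u,v); return o+d*(z-o[2])/d[2]
def atd(cal,u,v,dep):
    o,d=ray(cal,u,v); return o+d*dep
E
python3 - <<'E'
from h import *
o=env.get_obs()
for k,v in o.items(): print(k,np.round(v,4))
for n in ['top','side','wrist']:
    im,d,c=snap(n,n+'0'); print(n,{k:np.round(v,3) for k,v in c.items()}, d.min(),d.max())
E
```

```text
time 0.0
joint_positions [ 1.1674  0.1245  1.6516 -0.      1.3675 -0.0826]
qvel [-0.0002  0.0003  0.0013  0.0016 -0.0001  0.0011]
effort [ 1.00000e-04 -4.23621e+01 -3.65454e+01 -1.00000e-04  7.30000e-03
 -0.00000e+00]
position [0.2047 0.6163 0.23  ]
eef_rot [-1.5707  0.0021  1.2501]
contact_force [0.4818 0.1808 0.9242]
torque [-0.0195 -0.0198 -0.0259]
grip_width 0.0853
top {'fx': np.float64(519.292), 'fy': np.float64(519.292), 'cx': np.float64(320.794), 'cy': np.float64(202.612), 'k1': np.float64(0.02), 'rvec': array([ 2.156, -2.211,  0.08 ]), 'tvec': array([0.068, 0.565, 1.093])} 0.0 1.9619551
side {'fx': np.float64(430.256), 'fy': np.float64(430.256), 'cx': np.float64(321.171), 'cy': np.float64(190.246), 'k1': np.float64(0.014), 'rvec': array([ 0.476, -2.636,  1.338]), 'tvec': array([0.55 , 0.167, 0.736])} 0.0 3.1157146
wrist {'fx': np.float64(344.759), 'fy': np.float64(344.759), 'cx': np.float64(319.923), 'cy': np.float64(198.25), 'k1': np.float64(-0.021), 'rvec': array([-2.32 , -1.675, -0.276]), 'tvec': array([-0.648, -0.041,  0.38 ])} 0.0 1.4921907
```

View pics/top0.png

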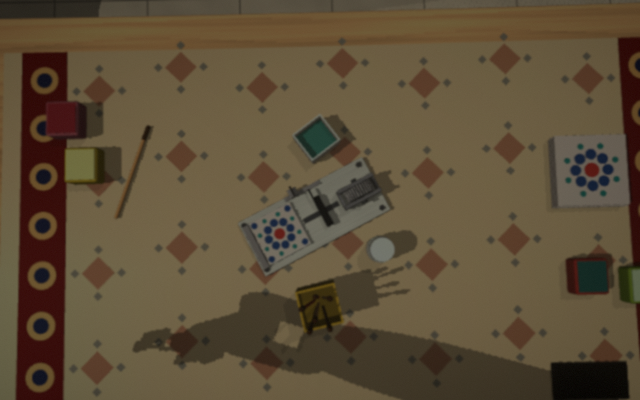

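View pics/side0.png

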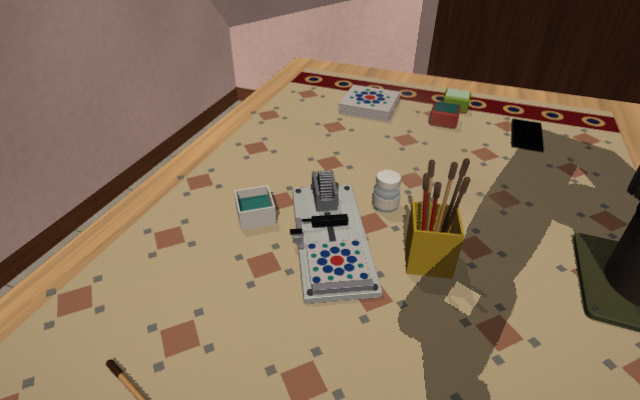

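View pics/wrist0.png

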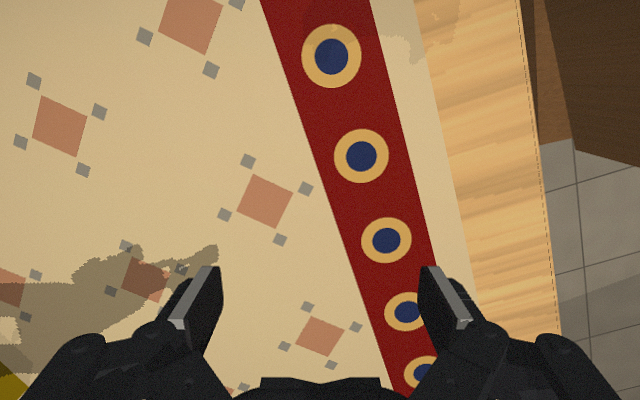

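Run:
```python
from h import *
for n,b in [('top',(220,140,410,290)),('side',(270,160,400,310))]:
    im=cv2.imread(f'pics/{n}0.png'); x0,y0,x1,y1=b
    c=im[y0:y1,x0:x1]; c=np.clip(c.astype(float)*1.6,0,255).astype(np.uint8)
    c=cv2.resize(c,None,fx=4,fy=4,interpolation=cv2.INTER_CUBIC)
    cv2.imwrite(f'pics/{n}0c.png',c); print(c.shape)
```

```text
(600, 760, 3)
(600, 520, 3)
```

View pics/top0c.png

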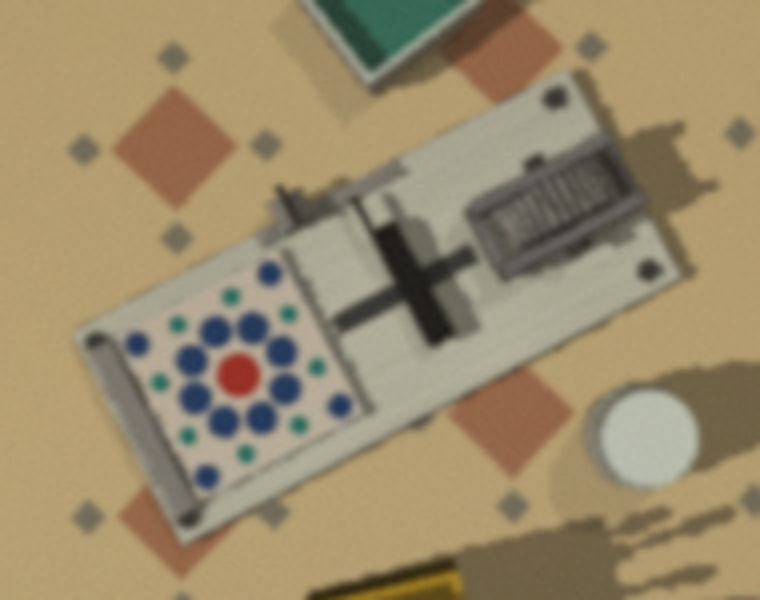

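View pics/side0c.png

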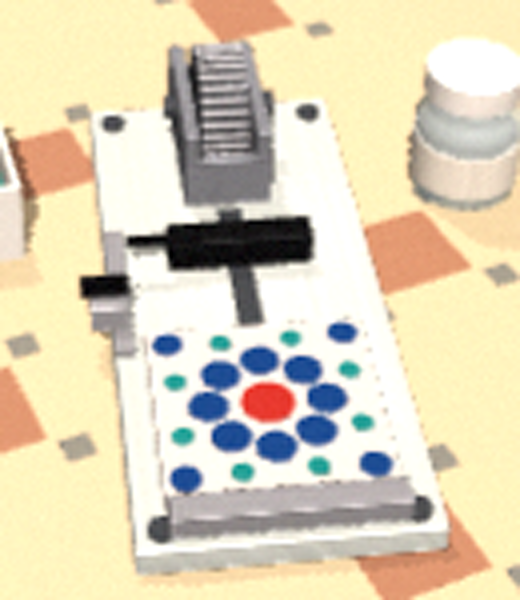

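Run:
```python
from h import *
c=env.calibration('top'); f=lambda u,v,z: onz(c,220+u/4,140+v/4,z)
d=np.load('pics/top0.npz')['d']
def show(n,u,v,z): 
    p=f(u,v,z); q=atd(c,220+u/4,140+v/4,d[int(140+v/4),int(220+u/4)]); print(n,p.round(4),'depth',q.round(4)); return p
A=show('bedNE',578,72,.015);B=show('bedNW',75,332,.015);C=show('bedSW',185,545,.015);D=show('bedSE',693,272,.015)
print(np.linalg.norm(A-B),np.linalg.norm(C-B),np.linalg.norm(D-C))
x=(B-A)+(C-D);x/=np.linalg.norm(x);print('xaxis',x,'yaw',np.arctan2(x[1],x[0]))
w=show('wheel',557,208,.0785)
show('cheekW',(467+510)/2,(210+278)/2,.0585);show('cheekE',(605+645)/2,(140+200)/2,.0585)
t=show('tile',238,375,.023)
b=show('bar',414,284,.0345)
p=show('ptr',352,198,.038);g=show('fin',300,222,.038);g2=show('finout',279,187,.043)
for n,q in dict(wheel=w,tile=t,bar=b,ptr=p,g=g,g2=g2).items(): print(n,'along',((q-w)@x).round(4),'across',(np.cross(x,(q-w))[2]).round(4))
print('delta',(g-p)@x)
show('tubcorner',372,85,.045);show('jar',648,440,.075);
print(env.get_obs()['time'])
```

```text
bedNE [ 0.6617 -0.0434  0.015 ] depth [ 0.6647 -0.045  -0.0037]
bedNW [0.5277 0.2313 0.015 ] depth [0.5277 0.2313 0.0151]
bedSW [0.4126 0.1742 0.015 ] depth [0.4119 0.1754 0.0036]
bedSE [ 0.5515 -0.1019  0.015 ] depth [ 0.5523 -0.1037  0.0016]
0.3056477888782307 0.12845616842305554 0.30900629858219986
xaxis [-0.44399707  0.89602824  0.        ] yaw 2.030850972798664
wheel [ 0.5821 -0.0249  0.0785] depth [ 0.5821 -0.025   0.0784]
cheekW [0.5661 0.0096 0.0585] depth [0.5672 0.009  0.0446]
cheekE [ 0.6028 -0.0624  0.0585] depth [ 0.6042 -0.0637  0.0464]
tile [0.5022 0.1436 0.023 ] depth [0.5023 0.1438 0.0204]
bar [0.5477 0.0486 0.0345] depth [0.5475 0.0486 0.0389]
ptr [0.5939 0.0802 0.038 ] depth [0.5936 0.0802 0.0407]
fin [0.5819 0.108  0.038 ] depth [0.5827 0.1084 0.0291]
finout [0.6002 0.1184 0.043 ] depth [0.6    0.1183 0.0453]
wheel along 0.0 across -0.0
tile along 0.1864 across -0.0033
bar along 0.0812 across -0.0019
ptr along 0.089 across -0.0573
g along 0.1192 across -0.0588
g2 along 0.1204 across -0.0799
delta 0.030236783177040993
tubcorner [0.6528 0.0681 0.045 ] depth [0.656  0.0683 0.0246]
jar [ 0.4633 -0.0676  0.075 ] depth [ 0.4632 -0.068   0.0717]
0.15
```

Run:
```python
from h import *
c=env.calibration('top');d=np.load('pics/top0.npz')['d']
P=[]
for v in range(255,345):
  for u in range(280,420):
    if d[v,u]>0: P.append(atd(c,u,v,d[v,u]))
P=np.array(P)
for lo,hi in [(.06,.12),(.12,.25)]:
    m=(P[:,2]>lo)&(P[:,2]<hi); print(lo,m.sum(),P[m].min(0),P[m].max(0))
```

```text
0.06 647 [ 0.30963759 -0.08768542  0.06005398] [0.45368554 0.10967065 0.11994694]
0.12 287 [0.32131012 0.03828632 0.12012827] [0.3898071  0.09967159 0.21878694]
```

>>> apply_moves --moves '[{"travel":[0,-0.05,0],"turn":0},{"travel":[0,-0.05,0],"turn":0},{"travel":[0,-0.02,0],"turn":0}]' --fingers 0

```text
time: 0.52
position: [0.2053, 0.6176, 0.3554]
eef_rot: [-1.571, -0.005, 1.25]
contact_force: [-0.0, -0.1, 0.9]
grip_width: 0.032
```

>>> apply_moves --moves '[{"travel":[-0.0307,0,-0.0352],"turn":0},{"travel":[-0.0307,0,-0.0352],"turn":0},{"travel":[-0.0307,0,-0.0352],"turn":0},{"travel":[-0.0307,0,-0.0352],"turn":0},{"travel":[-0.0307,0,-0.0352],"turn":0},{"travel":[-0.0307,0,-0.0352],"turn":0},{"travel":[-0.0307,0,-0.0352],"turn":0},{"travel":[-0.0307,0,-0.0352],"turn":0}]' --fingers 0

```text
time: 1.52
position: [0.395, 0.2934, 0.3498]
eef_rot: [-1.57, 0.002, 1.25]
contact_force: [0.1, 0.2, 0.5]
grip_width: -0.0
```

>>> apply_moves --moves '[{"travel":[-0.0307,0,-0.0352],"turn":0},{"travel":[-0.0307,0,-0.0352],"turn":0},{"travel":[-0.0307,0,-0.0352],"turn":0},{"travel":[-0.0307,0,-0.0352],"turn":0},{"travel":[-0.0307,0,-0.0352],"turn":0},{"travel":[-0.0307,0,-0.0352],"turn":0},{"travel":[-0.0307,0,-0.0352],"turn":0},{"travel":[-0.0307,0,-0.0352],"turn":0}]'

```text
time: 2.52
position: [0.5847, -0.0283, 0.3497]
eef_rot: [-1.568, 0.0, 1.25]
contact_force: [0.5, 1.1, 0.1]
grip_width: -0.0004
```

>>> apply_moves --moves '[{"travel":[0,0,0],"turn":9},{"travel":[0,0,0],"turn":9},{"travel":[0,0,0],"turn":9},{"travel":[0,0,0],"turn":9},{"travel":[0,0,0],"turn":9.2},{"travel":[0,0,0],"turn":0},{"travel":[0,0,0],"turn":0}]'

```text
time: 3.4
position: [0.5843, -0.0269, 0.3505]
eef_rot: [-1.57, 0.001, 0.463]
contact_force: [0.1, -0.1, 0.4]
grip_width: -0.0001
```

Run:
```python
from h import *
o=env.get_obs();print(o['position'],o['eef_rot'],o['joint_positions'],o['contact_force'])
snap('side','side1');snap('wrist','wrist1')
```

```text
[ 0.58434137 -0.02687569  0.35049695] [-1.57003924e+00  1.07308885e-03  4.63345819e-01] [-1.37728079e-01 -6.58707731e-02  1.64681955e+00  1.75292636e-05
  1.56195704e+00 -6.01073658e-01] [ 0.12393035 -0.07934415  0.41110441]
```

View pics/side1.png

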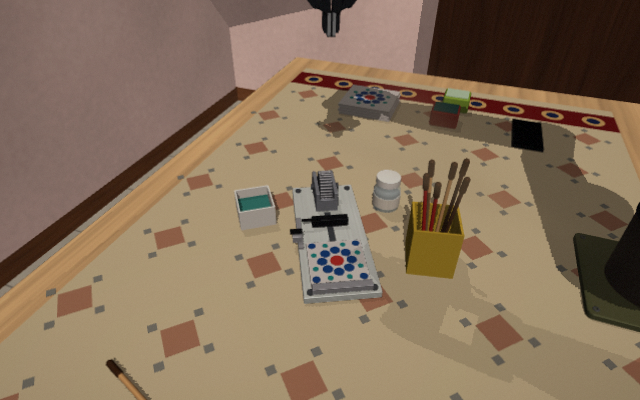

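View pics/wrist1.png

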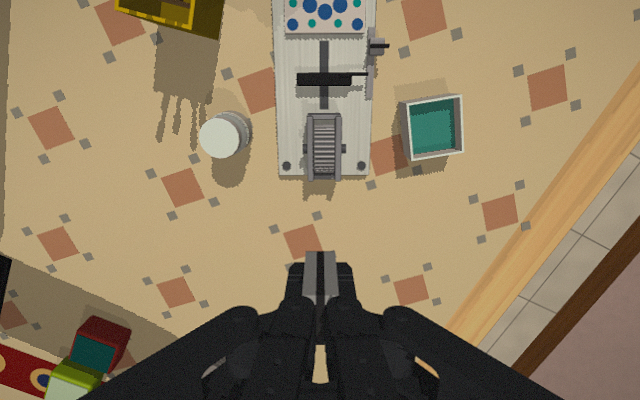

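Run:
```python
from h import *
im=cv2.imread('pics/wrist1.png')[0:190,260:400]
cv2.imwrite('pics/w1c.png',cv2.resize(np.clip(im*1.3,0,255).astype(np.uint8),None,fx=3.1,fy=3.1,interpolation=cv2.INTER_CUBIC))
c=env.calibration('wrist')
a=env.get_obs()['eef_rot'][2]+np.pi/2; x=np.array([np.cos(a),np.sin(a),0])
O=np.array([.5843,-.0269,0])
for n,u,v,z in [('p',367,74,.038),('f',371,45,.038),('cheekNW',309,114,.0585),('cheekNE',339,114,.0585),('cheekSW',308,180,.0585),('cheekSE',341,180,.0585),('bedL1',277,175,.015),('bedL0',273,20,.015),('bedR1',371,176,.015)]:
    q=onz(c,u,v,z)-O; print(n,(q+O).round(4),'along',(q@x).round(4),'right',(-np.cross(x,q)[2]).round(4))
```

```text
p [0.5943 0.0806 0.038 ] along 0.0917 right 0.0569
f [0.5825 0.1119 0.038 ] along 0.1251 right 0.0603
cheekNW [0.5508 0.0064 0.0585] along 0.0448 right -0.0151
cheekNE [0.5838 0.0229 0.0585] along 0.0448 right 0.0218
cheekSW [ 0.5865 -0.0699  0.0585] along -0.0395 right -0.0172
cheekSE [ 0.6251 -0.0506  0.0585] along -0.0394 right 0.0259
bedL1 [ 0.5476 -0.0948  0.015 ] along -0.0444 right -0.0631
bedL0 [0.4606 0.0858 0.015 ] along 0.156 right -0.0605
bedR1 [ 0.6687 -0.0359  0.015 ] along -0.0458 right 0.0715
```

View pics/w1c.png

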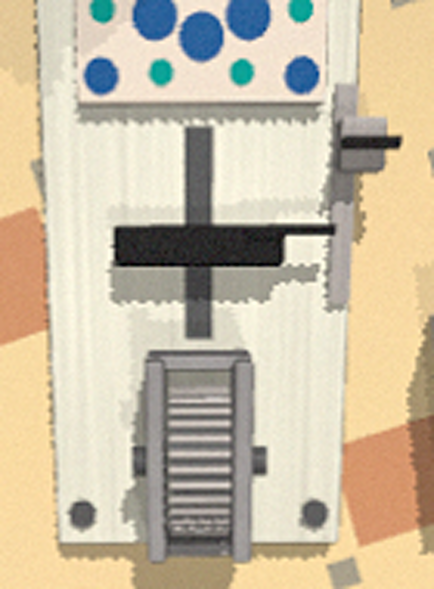

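>>> apply_moves --moves '[{"travel":[0.002,0.05,-0.009],"turn":0},{"travel":[0,0.05,0],"turn":0},{"travel":[0,0.05,0],"turn":0},{"travel":[0,0.05,0],"turn":0},{"travel":[0,0.035,0],"turn":0},{"travel":[0,0.02,0],"turn":0},{"travel":[0,0,0],"turn":0}]'

```text
time: 4.38
position: [0.5895, -0.0339, 0.095]
eef_rot: [-1.569, 0.002, 0.462]
contact_force: [-0.1, -0.4, 0.3]
grip_width: -0.0
```

Run:
```python
from h import *
o=env.get_obs();print(o['position'],o['eef_rot'],o['joint_positions'],o['contact_force'])
snap('side','side2');snap('wrist','wrist2')
im=cv2.imread('pics/side2.png')[100:300,260:500]
cv2.imwrite('pics/s2c.png',cv2.resize(im,None,fx=3,fy=3))
```

```text
[ 0.58951724 -0.0339349   0.09499649] [-1.56917535  0.00226132  0.46151119] [-1.48412779e-01  1.18615464e-01  1.89669757e+00  3.69514749e-05
  1.12906171e+00 -6.09937983e-01] [-0.14748225 -0.3634891   0.29909339]
```

View pics/s2c.png

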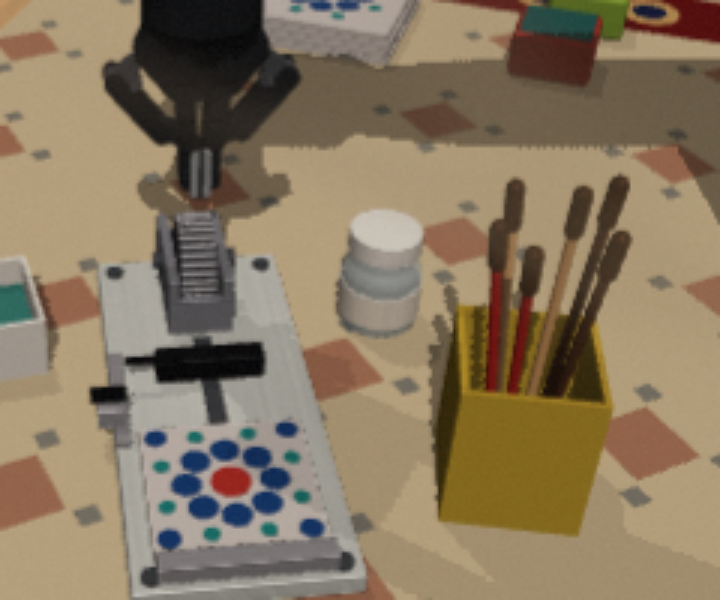

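View pics/wrist2.png

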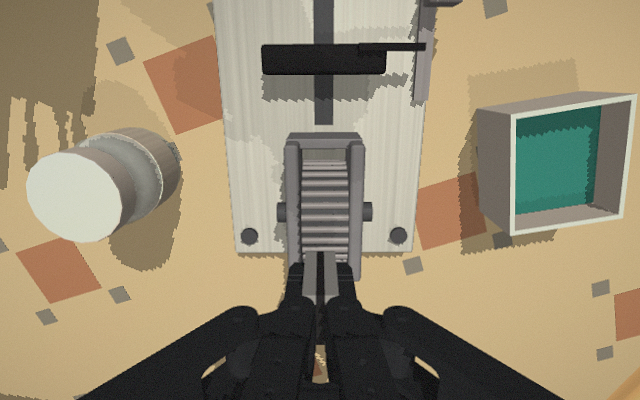

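>>> apply_moves --moves '[{"travel":[0,0.01,0],"turn":0},{"travel":[0,0.004,0],"turn":0},{"travel":[0,0,0],"turn":0}]'

```text
time: 4.85
position: [0.5901, -0.0341, 0.0821]
eef_rot: [-1.571, 0.0, 0.461]
contact_force: [-0.1, -0.3, -0.1]
grip_width: -0.0005
```

>>> apply_moves --moves '[{"travel":[0,0.0015,0],"turn":0},{"travel":[0,0,0],"turn":0}]'

```text
time: 5.1
position: [0.5904, -0.0341, 0.0809]
eef_rot: [-1.571, -0.0, 0.461]
contact_force: [-0.7, 0.6, 0.4]
grip_width: -0.0
```

>>> apply_moves --moves '[{"travel":[0,0.0005,0],"turn":0},{"travel":[0,0,0],"turn":0}]'

```text
time: 5.35
position: [0.5904, -0.0341, 0.0804]
eef_rot: [-1.571, -0.0, 0.461]
contact_force: [-0.2, -0.3, 0.1]
grip_width: -0.0003
```

>>> apply_moves --moves '[{"travel":[0,0.001,0],"turn":0},{"travel":[0,0,0],"turn":0}]'

```text
time: 5.6
position: [0.5903, -0.0341, 0.0792]
eef_rot: [-1.571, 0.0, 0.461]
contact_force: [0.1, 0.6, -0.2]
grip_width: 0.0002
```

>>> apply_moves --moves '[{"travel":[0,0.0007,0],"turn":0},{"travel":[0,0,0],"turn":0}]'

```text
time: 5.85
position: [0.5903, -0.0341, 0.0785]
eef_rot: [-1.571, 0.0, 0.461]
contact_force: [0.4, -0.7, -1.2]
grip_width: -0.0002
```

>>> apply_moves --moves '[{"travel":[0,0.0004,0],"turn":0},{"travel":[0,0,0],"turn":0}]'

```text
time: 6.1
position: [0.5904, -0.0341, 0.0782]
eef_rot: [-1.571, -0.0, 0.461]
contact_force: [0.1, 0.4, 0.1]
grip_width: -0.0001
```

>>> apply_moves --moves '[{"travel":[0,0,0.003],"turn":0},{"travel":[0,0,0.003],"turn":0},{"travel":[0,0,0],"turn":0}]'

```text
time: 6.48
position: [0.5876, -0.0284, 0.0785]
eef_rot: [-1.571, -0.0, 0.461]
contact_force: [-0.1, 0.7, 2.0]
grip_width: -0.0001
```

>>> apply_moves --moves '[{"travel":[0,0.0002,0.003],"turn":0},{"travel":[0,0,0.003],"turn":0},{"travel":[0,0,0.003],"turn":0},{"travel":[0,0,0.003],"turn":0}]'

```text
time: 6.98
position: [0.5823, -0.0177, 0.0781]
eef_rot: [-1.571, -0.0, 0.461]
contact_force: [-0.5, 0.2, 1.7]
grip_width: -0.0
```

```bash
cat >> h.py <<'E'
def gap(fn):
    im,d,c=snap('wrist',fn); o=env.get_obs()
    cc=im[0:190,220:460]; cv2.imwrite('pics/'+fn+'c.png',cv2.resize(np.clip(cc[:,:,::-1]*1.3,0,255).astype(np.uint8),None,fx=3,fy=3,interpolation=cv2.INTER_CUBIC))
    print(o['position'],o['contact_force'],o['time'])
    return im,d,c
E
python3 - <<'E'
from h import *
gap('wrist3')
E
```

```text
[ 0.58207877 -0.01736408  0.07796317] [-0.86875405 -0.49454716  3.79738763] 7.025
```

View pics/wrist3c.png

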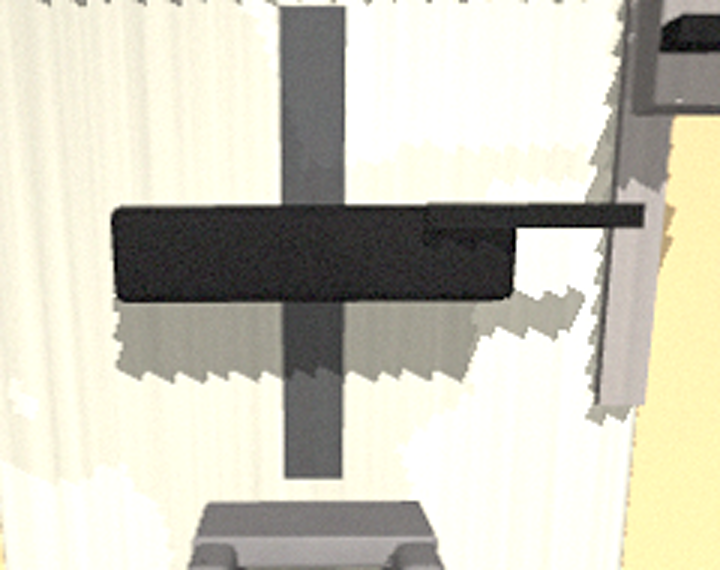

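```bash
cat >> h.py <<'E'
def along(c,u,v,z,yaw=2.0325):
    x=np.array([np.cos(yaw),np.sin(yaw),0]); q=onz(c,u,v,z)-np.array([.5845,-.0264,0]); return (q@x).round(4),(-np.cross(x,q)[2]).round(4)
E
python3 - <<'E'
from h import *
c=dict(np.load('pics/wrist3.npz')); d=c['d']
g=cv2.cvtColor(c['im'],cv2.COLOR_RGB2GRAY)
print('ptr col',[(v,g[v,428]) for v in range(64,80)]); print('fin col',[(v,g[v,447],g[v,455]) for v in range(0,22)])
for v in range(3,20): p=atd(c,450,v,d[v,450]); print(v,p.round(4),along(c,450,v,p[2]))
for v in (71,72): p=atd(c,428,v,d[v,428]); print(v,p.round(4),along(c,428,v,p[2]))
print(along(c,428,71.5,.038))
E
```

```text
ptr col [(64, np.uint8(150)), (65, np.uint8(147)), (66, np.uint8(155)), (67, np.uint8(114)), (68, np.uint8(42)), (69, np.uint8(25)), (70, np.uint8(33)), (71, np.uint8(36)), (72, np.uint8(35)), (73, np.uint8(40)), (74, np.uint8(32)), (75, np.uint8(55)), (76, np.uint8(140)), (77, np.uint8(157)), (78, np.uint8(152)), (79, np.uint8(154))]
fin col [(0, np.uint8(141), np.uint8(137)), (1, np.uint8(142), np.uint8(143)), (2, np.uint8(144), np.uint8(143)), (3, np.uint8(137), np.uint8(141)), (4, np.uint8(105), np.uint8(101)), (5, np.uint8(34), np.uint8(30)), (6, np.uint8(26), np.uint8(29)), (7, np.uint8(32), np.uint8(34)), (8, np.uint8(32), np.uint8(37)), (9, np.uint8(36), np.uint8(31)), (10, np.uint8(32), np.uint8(31)), (11, np.uint8(33), np.uint8(30)), (12, np.uint8(34), np.uint8(31)), (13, np.uint8(30), np.uint8(29)), (14, np.uint8(13), np.uint8(24)), (15, np.uint8(20), np.uint8(11)), (16, np.uint8(5), np.uint8(16)), (17, np.uint8(49), np.uint8(45)), (18, np.uint8(92), np.uint8(90)), (19, np.uint8(104), np.uint8(105)), (20, np.uint8(102), np.uint8(104)), (21, np.uint8(99), np.uint8(103))]
3 
[... 601 characters left out ...]
2 0.1108 0.0416] (np.float64(0.1229), np.float64(0.0609))
13 [0.5843 0.1102 0.0423] (np.float64(0.1224), np.float64(0.0607))
14 [0.5854 0.111  0.0385] (np.float64(0.1226), np.float64(0.062))
15 [0.5861 0.1112 0.0367] (np.float64(0.1225), np.float64(0.0627))
16 [0.5866 0.1112 0.0352] (np.float64(0.1223), np.float64(0.0632))
17 [0.5874 0.1116 0.0329] (np.float64(0.1222), np.float64(0.0641))
18 [0.5877 0.1112 0.0329] (np.float64(0.1218), np.float64(0.0641))
19 [0.5881 0.1111 0.0319] (np.float64(0.1215), np.float64(0.0645))
71 [0.5898 0.0846 0.0377] (np.float64(0.0971), np.float64(0.0542))
72 [0.5904 0.0845 0.0363] (np.float64(0.0966), np.float64(0.0547))
(np.float64(0.0968), np.float64(0.0541))
```

>>> apply_moves --moves '[{"travel":[0,-0.008,0],"turn":0},{"travel":[0,0,-0.021],"turn":0},{"travel":[0,0.008,0],"turn":0},{"travel":[0,0,0.0044],"turn":0},{"travel":[0,0,0.0044],"turn":0},{"travel":[0,0,0.0044],"turn":0},{"travel":[0,0,0.0044],"turn":0},{"travel":[0,0,0.0044],"turn":0}]'

```text
time: 8.02
position: [0.5819, -0.0167, 0.0782]
eef_rot: [-1.571, -0.0, 0.461]
contact_force: [-0.1, -0.1, 3.9]
grip_width: -0.0
```

```bash
cat >> h.py <<'E'
def ptr(fn):
    im,d,c=gap(fn); g=cv2.cvtColor(im,cv2.COLOR_RGB2GRAY).astype(int)
    for u in (424,428):
        col=g[:130,u]; k=np.where(col<75)[0]; print(u,k.tolist())
        if len(k): print(along(c,u,k.mean(),.038))
    k=np.where(g[:60,450]<60)[0]; print('fin',k.tolist(), [along(c,450,v,.043)[0] for v in k[:1]])
E
python3 - <<'E'
from h import *
ptr('wrist4')
E
```

```text
[ 0.58157489 -0.0161677   0.07809923] [0.58785261 1.31885471 5.32245713] 8.075
424 [53, 54, 55, 56, 57, 58, 59, 60, 61, 62, 63, 64, 65, 68, 69]
(np.float64(0.1032), np.float64(0.0518))
428 [8, 9, 10, 11, 12, 13, 14, 15, 18, 19, 20, 22, 23, 25, 53, 54, 55, 56, 57, 58, 59, 60, 61]
(np.float64(0.116), np.float64(0.0525))
fin [8, 9, 10, 11, 12, 13, 14, 15, 16, 17, 18, 19, 39] [np.float64(0.1255)]
```

View pics/wrist4c.png

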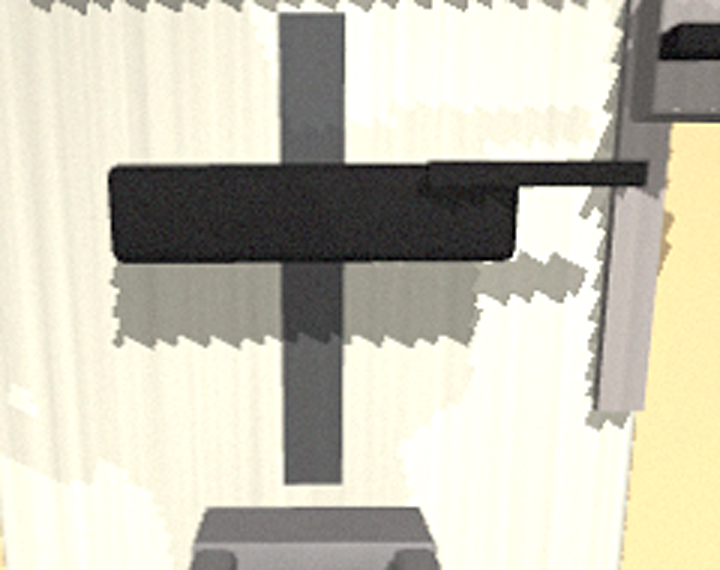

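>>> apply_moves --moves '[{"travel":[0,-0.008,0],"turn":0},{"travel":[0,0,-0.022],"turn":0},{"travel":[0,0.008,0],"turn":0},{"travel":[0,0,0.0044],"turn":0},{"travel":[0,0,0.0044],"turn":0},{"travel":[0,0,0.0044],"turn":0},{"travel":[0,0,0.0044],"turn":0},{"travel":[0,0,0.0044],"turn":0}]'

```text
time: 9.07
position: [0.5816, -0.0167, 0.0777]
eef_rot: [-1.57, 0.0, 0.461]
contact_force: [1.3, -1.3, 0.7]
grip_width: 0.0001
```

```bash
cat >> h.py <<'E'
def ptr(fn):
    im,d,c=gap(fn); g=cv2.cvtColor(im,cv2.COLOR_RGB2GRAY).astype(int)
    for u in (424,428,430):
        k=np.where(g[20:65,u]<75)[0]+20; print(u,k.tolist())
        if len(k): a=along(c,u,k[0],.038)[0];b=along(c,u,k[-1]+.5,.038)[0]; print('ptr',a,b,(a+b)/2)
    k=np.where(g[:35,452]<60)[0]; print('fin',k.tolist(), [along(c,452,v,.043)[0] for v in k[:1]])
E
python3 - <<'E'
from h import *
ptr('wrist5')
E
```

```text
[ 0.58127264 -0.01617614  0.077489  ] [0.94615616 0.98454978 3.3707646 ] 9.125
424 [37, 38, 39, 40, 41, 42, 43, 44, 45, 63]
ptr 0.1137 0.1018 0.10775
428 [20, 21, 22, 23, 24, 25, 26, 27, 28, 29, 30, 31, 36, 37, 38, 39, 40, 41, 42, 43, 44, 45]
ptr 0.1212 0.11 0.11560000000000001
430 [36, 37, 38, 39, 40, 41, 42, 43, 44, 45]
ptr 0.1142 0.11 0.1121
fin [8, 9, 10, 11, 12, 13, 14, 15, 16, 17, 18, 19] [np.float64(0.1255)]
```

View pics/wrist5c.png

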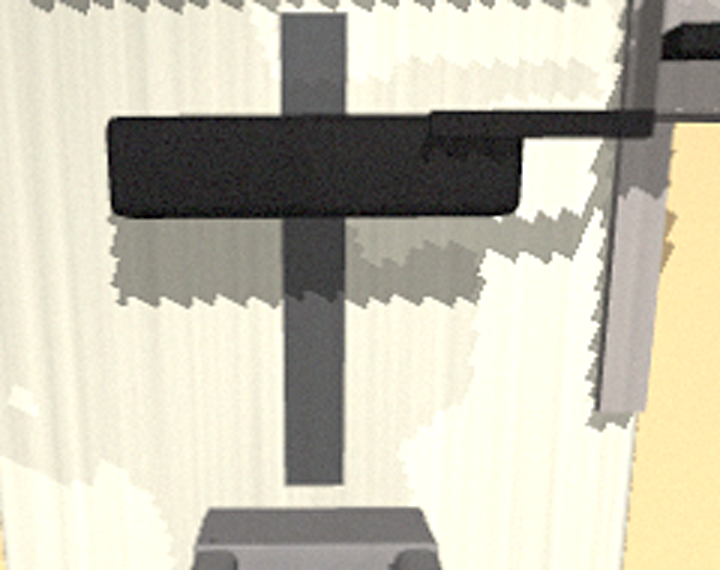

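>>> apply_moves --moves '[{"travel":[0,-0.008,0],"turn":0},{"travel":[0,0,-0.022],"turn":0},{"travel":[0,0.008,0],"turn":0},{"travel":[0,0,0.004],"turn":0},{"travel":[0,0,0.004],"turn":0},{"travel":[0,0,0.004],"turn":0},{"travel":[0,0,0.004],"turn":0},{"travel":[0,0,0.004],"turn":0}]'

```text
time: 10.12
position: [0.5827, -0.0184, 0.0782]
eef_rot: [-1.571, -0.0, 0.461]
contact_force: [0.3, -0.0, 2.9]
grip_width: -0.0002
```

Run:
```python
from h import *
ptr('wrist6')
```

```text
[ 0.58243542 -0.01796324  0.07801199] [0.57192095 0.8036858  5.55872543] 10.175
424 [20, 21, 22, 23, 24, 25, 56, 58, 59, 60, 61, 62, 63, 64]
ptr 0.1192 0.0993 0.10925
428 [20, 21, 22, 23, 24, 25]
ptr 0.1192 0.1168 0.118
430 [20, 21, 22, 23, 24, 25]
ptr 0.1192 0.1168 0.118
fin [3, 4, 5, 6, 7, 8, 9, 10, 11, 12, 13, 14, 15] [np.float64(0.1256)]
```

View pics/wrist6c.png

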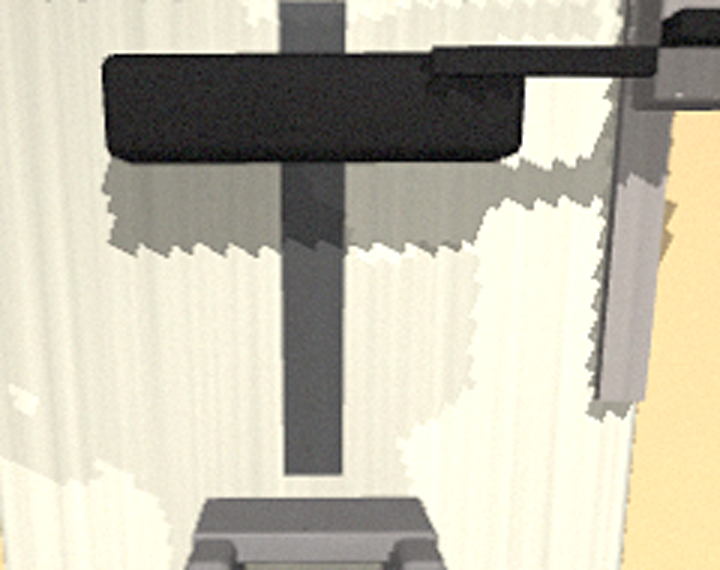

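>>> apply_moves --moves '[{"travel":[0,-0.008,0],"turn":0},{"travel":[0,0,-0.016],"turn":0},{"travel":[0,0.008,0],"turn":0},{"travel":[0,0,0.004],"turn":0},{"travel":[0,0,0.004],"turn":0},{"travel":[0,0,0.004],"turn":0},{"travel":[0,0,0],"turn":0}]'

```text
time: 11.05
position: [0.5846, -0.022, 0.0783]
eef_rot: [-1.571, -0.0, 0.461]
contact_force: [-0.8, 0.6, 4.8]
grip_width: -0.0003
```

>>> apply_moves --moves '[{"travel":[0,-0.01,0],"turn":0},{"travel":[0,-0.02,0],"turn":0},{"travel":[0,-0.05,-0.02],"turn":0},{"travel":[0,-0.05,-0.03],"turn":0},{"travel":[0,0,0],"turn":0},{"travel":[0,0,0],"turn":0}]'

```text
time: 11.8
position: [0.6065, -0.0671, 0.2083]
eef_rot: [-1.571, -0.0, 0.461]
contact_force: [0.8, 0.0, -0.5]
grip_width: -0.0002
```

Run:
```python
from h import *
gap('wrist7')
snap('top','top7');snap('side','side7')
im=cv2.imread('pics/side7.png')[180:310,270:400]
cv2.imwrite('pics/s7c.png',cv2.resize(im,None,fx=4.5,fy=4.5,interpolation=cv2.INTER_CUBIC))
```

```text
[ 0.60582663 -0.0667675   0.20692844] [-0.15015274  0.52594426 -0.49627397] 11.85
```

View pics/wrist7c.png

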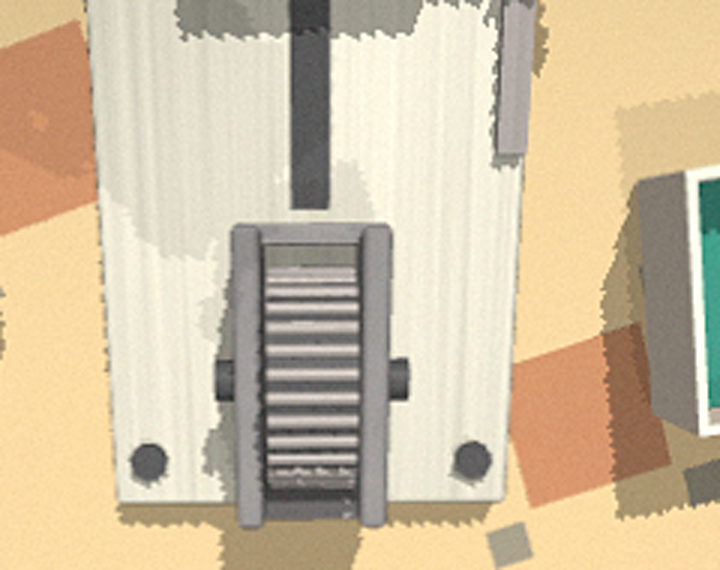

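View pics/s7c.png

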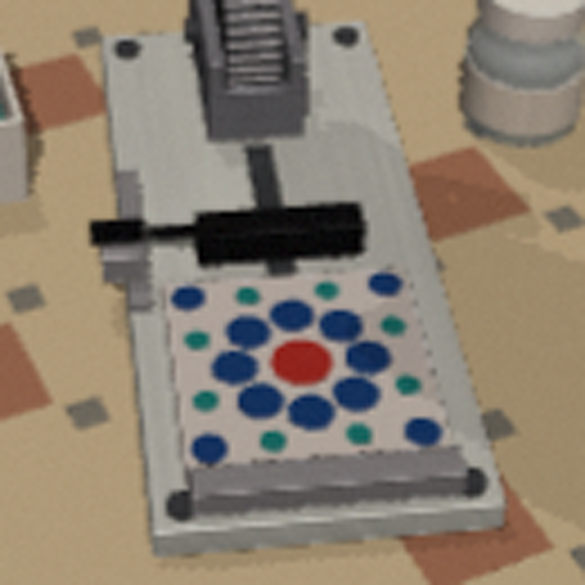

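>>> apply_moves --moves '[{"travel":[0,-0.04,0.04],"turn":0},{"travel":[0,-0.04,0.04],"turn":0},{"travel":[0,0,0.04],"turn":0},{"travel":[0,0,0.02],"turn":0},{"travel":[0,0,0],"turn":0},{"travel":[0,0,0],"turn":0},{"travel":[0,0,0],"turn":0}]'

```text
time: 12.82
position: [0.5448, 0.0572, 0.2873]
eef_rot: [-1.57, 0.001, 0.46]
contact_force: [-0.0, 0.2, -0.3]
grip_width: 0.0
```

Run:
```python
from h import *
gap('wrist8')
```

```text
[0.5448185  0.05725663 0.28745179] [-0.23140377 -0.24324651 -0.27249594] 12.875
```

View pics/wrist8c.png

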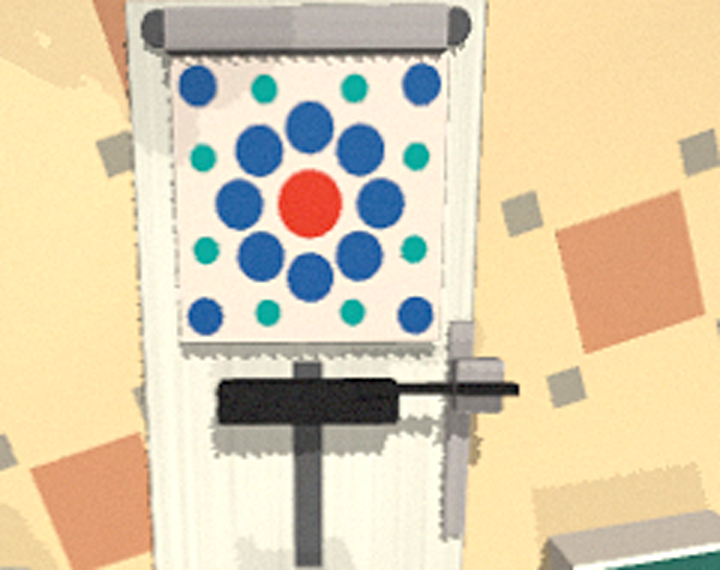

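Nearly lined up; measuring the small offset.

Run:
```python
from h import *
c=dict(np.load('pics/wrist8.npz')); g=cv2.cvtColor(c['im'],cv2.COLOR_RGB2GRAY).astype(float); d=c['d']
def edges(u,thr):
    col=g[115:145,u]; 
    k=np.where(col<thr)[0]; a,b=k[0],k[-1]
    top=115+a-1+(col[a-1]-thr)/(col[a-1]-col[a]); bot=115+b+(thr-col[b])/(col[b+1]-col[b]); return top,bot
for u in range(355,394,2):
    t,b=edges(u,70); v=(t+b)/2
    z=.038 if u<372 else .043
    print(u,round(t,2),round(b,2),along(c,u,t,z)[0],along(c,u,b,z)[0],along(c,u,v,z), 'z',atd(c,u,v,d[int(round(v)),u])[2].round(4))
im=cv2.imread('pics/wrist8.png')[110:150,335:400]
cv2.imwrite('pics/w8z.png',cv2.resize(im,None,fx=12,fy=12,interpolation=cv2.INTER_NEAREST))
```

```text
355 127.6 130.49 0.1263 0.1231 (np.float64(0.1247), np.float64(0.0392)) z 0.0367
357 127.63 130.44 0.1263 0.1231 (np.float64(0.1247), np.float64(0.0414)) z 0.0367
359 127.6 130.51 0.1263 0.1231 (np.float64(0.1247), np.float64(0.0437)) z 0.0371
361 127.61 130.45 0.1263 0.1231 (np.float64(0.1247), np.float64(0.0459)) z 0.0369
363 127.37 130.55 0.1265 0.123 (np.float64(0.1248), np.float64(0.0482)) z 0.0363
365 127.38 130.45 0.1265 0.1231 (np.float64(0.1248), np.float64(0.0504)) z 0.037
367 127.43 130.71 0.1265 0.1228 (np.float64(0.1247), np.float64(0.0527)) z 0.0374
369 127.0 131.29 0.127 0.1222 (np.float64(0.1246), np.float64(0.0549)) z 0.0369
371 119.97 135.23 0.1347 0.1178 (np.float64(0.1263), np.float64(0.0571)) z 0.0267
373 127.05 131.38 0.1275 0.1228 (np.float64(0.1252), np.float64(0.0587)) z 0.0429
375 127.06 131.61 0.1275 0.1225 (np.float64(0.125), np.float64(0.0609)) z 0.0415
377 127.04 131.6 0.1275 0.1225 (np.float64(0.125), np.float64(0.0631)) z 0.0428
379 127.11 131.59 0.1275 0.1225 (np.float64(0.125), np.float64(0.0653)) z 0.0409
381 127.12 131.62 0.1275 0.1225 (np.float64(0.125), np.float64(0.0675)) z 0.042
383 127.06 131.6 0.1275 0.1225 (np.float64(0.125), np.float64(0.0698)) z 0.0425
385 127.07 131.66 0.1275 0.1225 (np.float64(0.125), np.float64(0.072)) z 0.0425
387 126.94 131.31 0.1277 0.1229 (np.float64(0.1253), np.float64(0.0742)) z 0.0421
389 127.32 131.06 0.1272 0.1231 (np.float64(0.1252), np.float64(0.0764)) z 0.0424
391 127.54 131.09 0.127 0.1231 (np.float64(0.125), np.float64(0.0786)) z 0.042Traceback (most recent call last):
  File "<stdin>", line 8, in <module>
  File "<stdin>", line 5, in edges
IndexError: index 0 is out of bounds for axis 0 with size 0
```

Run:
```python
from h import *
# yaw from rail/bed independent: compare still objects in side views
a=cv2.imread('pics/side0.png').astype(int);im,d,c=snap('side','side9');b=im[:,:,::-1].astype(int)
for n,(x0,y0,x1,y1) in dict(tile=(305,238,375,296),tub=(234,186,276,228),jar=(372,170,402,211),pot=(404,205,462,276)).items():
    p=cv2.phaseCorrelate(np.float32(cv2.cvtColor(a[y0:y1,x0:x1].astype(np.uint8),6)),np.float32(cv2.cvtColor(b[y0:y1,x0:x1].astype(np.uint8),6))); print(n,np.round(p[0],2))
cv2.imwrite('pics/s9c.png',cv2.resize(im[180:300,260:400,::-1],None,fx=4.5,fy=4.5,interpolation=cv2.INTER_CUBIC))
# side-view check: pointer tip and fin
im2,d2,c2=im,d,c
o=env.get_obs();print(o['time'],o['position'])
```

```text
tile [0.02 0.08]
tub [0.53 0.52]
jar [-0.11  0.55]
pot [0.1  0.12]
12.925 [0.54480188 0.05735705 0.2875846 ]
```

View pics/s9c.png

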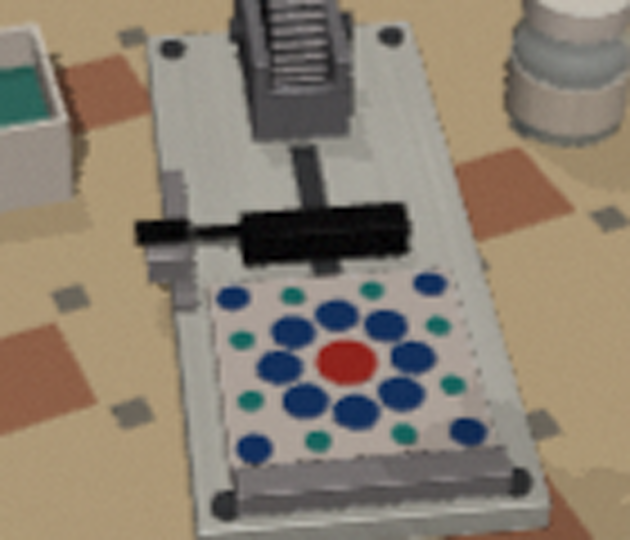

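Pointer and fin line up in both the wrist and side views, and nothing else has moved. Handing the job in.

Run:
```python
from bench import env
print(env.close_job())
```

```text
the job is handed in; nothing more can be done
None
```

The jaw's pointer is lined up with the gauge fin, and the job is handed in after about 13 s of robot time. I rolled the wheel with the shut fingertips in five strokes of about 12 to 22 mm. The upward force readings while pressing were at most about 5.6 N. The jaw moved about 31 mm, driven only by the wheel.

- **Alignment:** the last wrist picture put the pointer at 124.7 mm and the fin at about 125.0 mm along the jig. That is about 0.3 mm apart, against a 2.5 mm limit. The side picture showed them lined up too, but I only judged that by eye. The calibration is good to about 2 mm, but both points came from the same picture, so most of that error should cancel.
- **Other items:** comparing side pictures from before and after, the tile and pot moved 0.2 pixels or less. The tub and jar differed by 0.5 to 0.7 pixels, roughly 1 mm; I put that down to changed shadows, though I didn't check it further. Both limits (6 mm for the tile, 20 mm for the rest) are far larger.
- **Hand:** it ended about 0.29 m above the table, touching nothing.

My earlier gap estimates didn't fully agree: 30 mm from the top view and 33 mm from the wrist view. I measured the pointer against the fin again after each stroke rather than relying on either figure. No check failed.

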